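Press a square into a tacked frame corner and hold the bar square

ROBOT

A 6-joint arm with a two-finger parallel gripper is mounted at the origin on a cart in front of the work surface, level with it; the furniture and walls round the work are solid. World frame = base frame: x ahead of the robot, y to its left, z up, the work surface at z = 0. Lengths are in mm, angles in rad, forces in N, time in s.
With the tool pointing down it reaches from about 400 to 925 mm from the base axis. Payload 12.5 kg.
Tool frame: the origin (TCP) lies on the front face of the gripper's body, between the roots of the fingers; the fingertips stand 78 mm ahead of it and the grasp point (between the pads) lies 59 mm ahead of it (env.nose_length is the distance from the TCP to the fingertips, in mm); z points along the fingers, y is the line along which they close (so a half turn about z gives the same grasp; the last joint's range is limited). The gripper opens to 95 mm and grips with 3 to 60 N. Pads are 20 mm wide; open, the fingers measure 119 mm over their backs; the gripper's body (75 mm by 180 mm) begins 59 mm behind the grasp point.
Start: joints at [-1.319, 0.491, 1.559, -0, 1.092, -0.106], TCP at [218.906, -585.421, 292.261] pointing down, gripper open.
Joint ranges: [-3.1, 3.1], [-0.84, 2.19], [0.05, 2.79], [-1.13, 4.28], [0.06, 2.93], [-2.69, 2.69]. Speed limits (rad/s): [2.22, 2.22, 2.79, 3.14, 3.14, 3.14].

INTERFACE

Orientations are given as [roll, pitch, yaw] about the fixed x, y, z axes, in that order (R = Rz(yaw) Ry(pitch) Rx(roll)).
In Python, from cell import env gives the robot as it stands.
- The arm moves only by the tool jog_arm, never from a script. Its argument "motion" is a list of rows, each a list of 7 numbers: the turn, a rotation vector about the tool's x, y, z in degrees, then the shift along the tool's x, y, z in mm, then the finger opening in mm, from 0 to 95.1. In form: [[wx, wy, wz, x, y, z, hand], ...]. A call has 1 to 10 rows; each row shifts and turns the commanded pose from where the row before left it, along the tool's axes as they then stand; what a row does not reach is not made up. A row lasts 1/8 s, in which the tool goes at most 62.5 mm and 10.7 degrees, less where a joint would pass 70% of its speed; a pose out of reach is approached as far as the arm can. A call is refused whole if a number of a shift passes 62.5 or a number of a turn 10.7, either way. A call with a gripper value outside its range is refused whole. The fingers move at their own pace and stop on an object; the grip force is fixed at half the most. Time passes only in rows, so rows that do not move let the fingers close. It gives the time, the measured TCP pose, the force, the opening and the grip force at its end, in the units of the state.
- env.state(): the state, without advancing time (a new reading comes with each control period).
- env.read_camera(name): name is "scene" or "top" or "wrist"; returns a dict with "color" (420x560x3 uint8, red, green, blue), "z_map" (420x560 float32, mm along the optical axis (not along the pixel's ray), 0 where there is no reading), "camera_matrix" (3x3 intrinsics, pixels), "world_to_cam" (4x4, takes a point from world to camera coordinates). Camera axes: x right, y up, looking along -z (the intrinsics and any distortion apply to the point x, -y, -z); pixel columns grow to the right and rows downward; lengths in mm; the calibration is good to about 2 mm. A picture is of the moment at which its call begins.
- env.job_done(): hands the job in; it is judged then, once.
Trained networks look in the newest picture that a camera, given by its name, has taken for a name from the list of things; names that differ only in an ending like _2 or _b are one class to them, and where a whole thing is asked for, a point or a joint stands for the part that bears it (a point fixed in the world has none). Each returns a list of dicts, best first, with "score" (0 to 1); they miss things now and then, are a little off and sometimes report something else, mostly with a low value. They report only what shows in the picture. A call takes as long as a camera call. They do not tell look-alikes from the thing itself.
- env.recognise(camera, thing): "location" ([column, row] in pixels, amid what is visible of it).
The state is a dict: "t": time; "joints": joint angles; "qvel": joint speeds; "tau": joint torques, N m; "eef_pos": TCP position; "tcp_rot": TCP orientation; "ft_force": force on the tool from outside, world axes, zero at the start; "moment": the same for the moment, N m; "opening": opening from 0.0 (shut) to 1.0 (fully open); "grip_force": force on a finger pad.
Only numpy, scipy, OpenCV 4.12 (cv2) and the standard library are available. Lean on these libraries where they do the work, as an engineer would, in place of code of your own. Each camera call takes 0.05 s, during which the arm holds its last target. There are 200 camera calls.

TASK

The long side bar hangs on the small U frame by a single tack weld and has pulled inward. Take the engineer's square, lay it flat in the corner with its thick stock across the two leg ends of the U frame and its blade along the inner side of the side bar, and press it home so that the bar is pushed out to a right angle and both faces of the square touch. Finish while still gripping the square and pressing it into the corner; never force the bar clearly out past square, as that would break the tack, and leave the other things where they are.

Things in the scene. Friction and masses are not known exactly. Their poses are not given: they have to be found in the camera images.
- square: Loose L-shaped engineer's square lying flat, 0.24 kg, mm: origin under the centre of its 100x167 outline, z up. Dark thick stock x -50..50, y 66..83, z 0..13: grasp across its 17 mm width near x 5. Light thin blade x -50..-24, y -83..66, z 6..8. Outer corner x -50, y 83: stock's outer face is y 83, blade's outer edge x -50.
- square_corner (a point): The outer corner of the square (its x -50, y 83, z 7 mm); axes as square. When home it lies on frame_corner, the square's +x pointing along the frame's +y and its +y along the frame's -x.
- frame: Small dark U frame of 22 mm square tube, 102x110x22 mm, fixed to the table; a bolted strap (top 36 mm up) bears on its back member from behind. In mm: origin under the centre of its outline; back member x -51..-29; two legs along +x at y -55..-33 and 33..55, sawn ends at x 51, 66 mm free between them (room for a finger behind the stock). The side bar is on its -y side.
- frame_corner (a point): The corner where the square's outer corner belongs: frame x 51, y -55, z 7 mm; axes as frame. Home, the square's stock touches both leg ends (frame x 51) and its blade the bar (frame y -55).
- side_bar: Side bar with its weld bead; origin and axes as frame. Dark flat bar on edge, 8 mm thick, 22 mm high, 150 mm long, on the outer side of the frame's -y leg; 120 mm of it reach past the leg end (frame x 21..171, inner face y -55 when square). It turns about the upright line at frame x 51, y -55.
- bar_turn (a joint): Side bar's angle: 0 = square to the leg ends, along the frame's x; negative = free end leans in where the square belongs (-0.15 to -0.07 at the start; 0.1 is 12 mm at the tip); positive = out past square. Springy: 2 to 4 N at its tip bring it to 0; let go, it moves back inward.
- bar_tip (a point): Free end of the side bar, on its inner face, 11 mm above the table.
- cup: Bystander: pinkish ceramic welding cup standing upright, 21 mm wide, 40 mm high; origin at the centre of its foot. Leave alone.
- gas_lens: Bystander: small brass and copper collet body lying on the table, 20 x 34 x 18 mm. Leave alone.
- tab_plate: Bystander: drilled steel tab lying flat, 42 x 58 x 5 mm. Leave alone.
- magnet: Bystander: dark triangular welding magnet lying flat, 85 x 85 x 15 mm. Leave alone.
- bolt: Bystander: steel bolt lying, 18 x 41 x 16 mm. Leave alone.
There are look-alikes about, which are no part of the job. There is more than one size of the side_bar; the job needs the larger.

How it is judged (in metres and radians):
At the end, for the whole second after the job is handed in: Square flat in the corner: outer corner within 3 mm each way and under 14 mm high, stock within 0.03 rad of the leg ends, tilt under 0.06 rad; bar within 0.025 rad of square; over 1 N on the leg ends, over 0.5 N on the bar; still held by the fingers (over 2 N), under 10 mm/s (x of square_corner in the frame of frame_corner between -0.003 and 0.003 m and y of square_corner in the frame of frame_corner between -0.003 and 0.003 m and angle between the x axis of square and the y axis of frame, either way round below 0.03 rad and angle between square's own z axis and vertical below 0.06 rad and height (world z) of square_corner below 0.014 m and value of joint bar_turn between -0.025 and 0.025 rad and contact force between square and frame above 1 N and contact force between square and side_bar above 0.5 N and contact force between the fingers and square above 2 N and linear speed of square below 0.01 m/s); the arm keeps its last pose, push and grip.
It fails at once if the side bar is forced more than 0.08 rad out past square (value of joint bar_turn above 0.08 rad).
It fails at once if a bystander is moved by more than 30 mm (distance of any of cup, gas_lens, tab_plate, magnet, bolt from where it was at the start of the episode above 0.03 m).
It fails at once if the cup is tipped over (angle between cup's own z axis and vertical above 0.5 rad).
It also fails if it takes over 42 s, if anything falls off the work surface, if the arm or the gripper's body presses on something with over 40 N, if the wrist force passes 120 N, or if a joint passes its speed limit or range.

## Working session

There is one attempt and no reset: what is moved stays moved. The work goes in short steps, Python scripts to look and compute and a tool call to move; the robot and the scene stay as the last step left them, time stands still between calls to the robot, and variables do not carry over. Pictures are saved under pics/ and viewed, at most 10 in all, crops included, and the job is handed in when it is done.

Besides the shell and the picture viewer there is one more tool, called after ">>>" as name([rows], argument=value, ...), one row to a line, values as JSON. jog_arm: Moves the arm, as the interface text tells. Its arguments: {"type":"object","properties":{"motion":{"type":"array"}},"required":["motion"]}

```bash
ls; mkdir -p pics; cat > h.py <<'E'
from cell import env
import numpy as np, cv2
def shot(cam,name=None):
    d=env.read_camera(cam)
    if name: cv2.imwrite('pics/'+name,d['color'][:,:,::-1])
    return d
def w(d,u,v,z=None):
    """pixel->world; z given: ray hits plane z; else depth map"""
    K=np.array(d['camera_matrix']);T=np.linalg.inv(np.array(d['world_to_cam']))
    r=np.linalg.inv(K)@[u,v,1]; r=np.array([r[0],-r[1],-r[2]])
    if z is None: return (T@np.r_[r*d['z_map'][int(round(v)),int(round(u))],1])[:3]
    o=T[:3,3]; q=T[:3,:3]@r
    return o+q*(z-o[2])/q[2]
def px(d,p):
    c=np.array(d['world_to_cam'])@np.r_[p,1]; c=np.array(d['camera_matrix'])@[c[0],-c[1],-c[2]]
    return c[:2]/c[2]
E
python3 - <<'E'
from h import *
np.set_printoptions(precision=1,suppress=True)
s=env.state();print(s)
for cam in ['scene','top']:
    d=shot(cam,cam+'1.png')
    for t in ['square','frame','side_bar','cup','gas_lens','tab_plate','magnet','bolt','bar_tip','square_corner','frame_corner']:
        try:
            for r in env.recognise(cam,t)[:3]: print(cam,t,np.array(r['location']),round(r['score'],2),w(d,*r['location']))
        except Exception as e: print(t,e)
E
```

```text
pics
{'t': 0.0, 'joints': array([-1.3,  0.5,  1.6, -0. ,  1.1, -0.1]), 'qvel': array([ 0.,  0.,  0.,  0., -0., -0.]), 'tau': array([ -0. , -61.3, -25.8,   0.1,   0. ,  -0. ]), 'eef_pos': array([ 218.9, -585.2,  291.6]), 'tcp_rot': array([-3.1, -0. ,  0.4]), 'ft_force': array([ 0.4, -0.4, -0.2]), 'moment': array([-0.1,  0. , -0. ]), 'grip_force': 0.0, 'opening': 0.9980702633693318}
scene square [355.3 191.8] 0.55 [ 501.5 -161.9   15.1]
scene frame [221.4 251.8] 0.66 [463.9 345.1  22. ]
scene frame [333.8 189. ] 0.34 [-309.1  621.5  860.9]
scene side_bar [260.4 235.3] 0.84 [469.2 218.   20.9]
scene side_bar [130.9 244.5] 0.49 [646.  554.3  -3.2]
scene cup [321.3 193.3] 0.37 [547.5 -54.5  18.9]
scene gas_lens [332.9 189. ] 0.58 [ 569.3 -120.5   -2.4]
scene tab_plate [222.8 199. ] 0.56 [696.2 236.6   6.6]
scene bar_tip [258.8 236.5] 0.81 [466.7 224.7  21.4]
scene bar_tip [131.3 251.6] 0.77 [613.7 561.2  -0.4]
scene square_corner [352.9 190.1] 0.43 [ 512.8 -160.6   15.2]
scene frame_corner [219.9 241.6] 0.65 [522.8 325.1   1.6]
top square [364.8 222.5] 0.86 [ 450.5 -224.4   -3.6]
top frame [226.1 197.3] 0.87 [536.2 327.9  24. ]
top side_bar [173.4 175. ] 0.63 [622.9 541.6  18.9]
top cup [273.3 208.2] 0.43 [498.3 140.6  11.8]
top tab_plate [252.8 167.7] 0.45 [659.3 226.   18.3]
top magnet [406.7 203.1] 0.71 [ 530.1 -389.5    8.5]
top bolt [255.8 213.5] 0.74 [476.2 209.5   7.8]
top bar_tip [243.7 215.9] 0.68 [463.8 256.2  21.6]
top bar_tip [174.2 172.9] 0.57 [630.4 537.7  24.3]
top bar_tip [227.  213.2] 0.17 [476.4 324.7  -2.1]
top square_corner [365.  221.7] 0.73 [ 453.7 -225.1   -3.1]
top frame_corner [225.4 216.9] 0.7 [458.3 328.   22.5]
```

```bash
python3 - <<'E'
import cv2
a=cv2.imread('pics/top1.png')
cv2.imwrite('pics/top1c.png',cv2.resize(a[130:270,140:440],None,fx=2.66,fy=2.66,interpolation=cv2.INTER_CUBIC))
E
```

```text
(no output)
```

View pics/top1c.png

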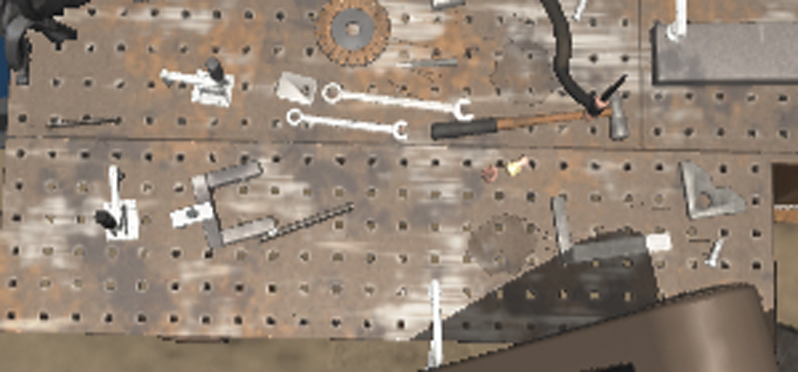

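View pics/scene1.png

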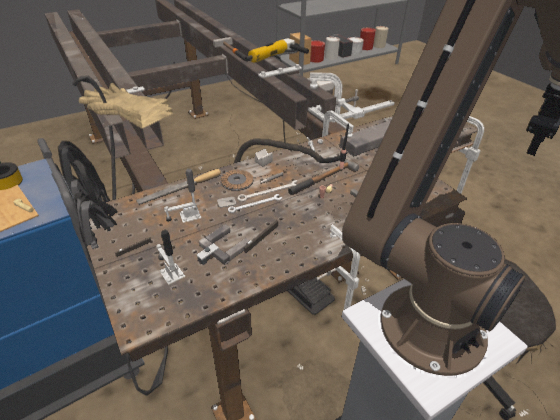

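Top crop: the frame is at px (226,203), with the attached long bar running from (240,218) to (272,208). A thin loose bar lies at (172,176), which is a look-alike. The L-shaped square is around (365,220), with its stock at about (350,214) and its blade running right to about (383,221). The white/pink cup beside it is at (387,221), the magnet at (405,202) and the bolt at (408,224). Next I go above the square to look closer.

```bash
cat >> h.py <<'E'
from scipy.spatial.transform import Rotation as Ro
def delta(p,yaw):
    """tool-frame move from current measured pose to TCP p, pointing down, with tool yaw"""
    s=env.state(); R=Ro.from_euler('xyz',s['tcp_rot']); G=Ro.from_euler('xyz',[np.pi,0,yaw])
    print('now',s['t'],s['eef_pos'],s['tcp_rot'],'F',s['ft_force'])
    print('turn deg',np.degrees((R.inv()*G).as_rotvec()).round(2),'shift',R.inv().apply(np.array(p)-s['eef_pos']).round(2), 'in goal axes',G.inv().apply(np.array(p)-s['eef_pos']).round(2))
E
python3 - <<'E'
from h import *
np.set_printoptions(precision=4,suppress=True)
d=shot('wrist'); s=env.state(); T=np.linalg.inv(d['world_to_cam']); R=Ro.from_euler('xyz',s['tcp_rot'])
print(d['camera_matrix'], R.inv().apply(T[:3,3]-s['eef_pos']), R.inv().as_matrix()@T[:3,:3], s['tcp_rot'])
delta([420,-260,290],s['tcp_rot'][2])
d=shot('top')
for p in [(350,206),(353,223),(360,221),(382,221)]: print(p,w(d,*p,z=8),w(d,*p))
E
```

```text
[[354.4197   0.     275.8407]
 [  0.     354.4197 207.9465]
 [  0.       0.       1.    ]] [ 79.5358  -0.2733 -92.2955] [[-0.      0.96    0.2801]
 [ 1.     -0.0001  0.0005]
 [ 0.0006  0.2801 -0.96  ]] [3.1414 0.     0.3579]
now 1.25 [ 218.9396 -585.4198  292.2854] [3.1414 0.     0.3579] F [-0.4552 -0.6762  0.0109]
turn deg [0.01 0.   0.  ] shift [ 302.31 -234.38    2.25] in goal axes [ 302.31 -234.38    2.29]
(350, 206) [ 513.8953 -163.9747    8.    ] [ 185.2751  109.815  2123.0305]
(353, 223) [ 446.1006 -175.8771    8.    ] [ 445.0353 -174.7103   16.6384]
(360, 221) [ 454.6344 -203.5863    8.    ] [ 454.7362 -203.7047    7.201 ]
(382, 221) [ 456.4055 -290.6734    8.    ] [ 455.8383 -289.8355   12.4251]
```

>>> jog_arm([
  [0,0,0,38,-29.5,0,60],
  [0,0,0,38,-29.5,0,60],
  [0,0,0,38,-29.5,0,60],
  [0,0,0,38,-29.5,0,60],
  [0,0,0,38,-29.5,0,60],
  [0,0,0,38,-29.5,0,60],
  [0,0,0,38,-29.5,0,60],
  [0,0,0,38,-29.5,0,60],
  [0,0,0,0,0,0,60],
])

```text
t: 2.42
eef_pos: [422.1, -255.7, 292.4]
tcp_rot: [3.141, -0.0, 0.362]
ft_force: [-0.2, -1.1, -0.1]
opening: 0.627
grip_force: 0.0
```

```bash
python3 - <<'E'
from h import *
np.set_printoptions(precision=1,suppress=True)
d=shot('wrist','w1.png'); print(env.state()['eef_pos'])
for t in ['square','cup','bolt','magnet','square_corner']:
    for r in env.recognise('wrist',t)[:3]: print(t,np.array(r['location']),round(r['score'],2),w(d,*r['location']))
import pickle; pickle.dump(d,open('w1.pkl','wb'))
E
```

```text
[ 421.5 -257.   292.4]
square [246.  145.8] 0.96 [ 445.8 -212.4    4.3]
bolt [396.9 206.8] 0.59 [ 442.4 -390.3    9.2]
magnet [431.3 129.1] 0.85 [ 530.9 -388.2    5.3]
square_corner [246.6 147. ] 0.62 [ 445.3 -213.5    7.9]
```

View pics/w1.png

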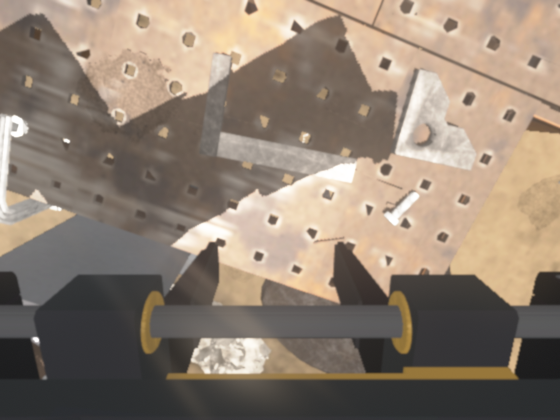

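The wrist picture shows the square clearly. Its thick stock runs from (222,53) to (210,155) and its thin blade from (218,145) to (355,170), with the outer corner near (203,154). Candidates for "square": this L and the triangular magnet at (432,120). I choose the L by its description. Next I measure its pose from depth and a rectified crop.

```bash
cat >> h.py <<'E'
def cloud(d,step=1):
    K=np.array(d['camera_matrix']);T=np.linalg.inv(np.array(d['world_to_cam']))
    v,u=np.mgrid[0:420,0:560]; z=d['z_map']
    P=np.stack([(u-K[0,2])/K[0,0]*z,-(v-K[1,2])/K[1,1]*z,-z],-1)
    return P@T[:3,:3].T+T[:3,3]
def rect(d,c,size,zp,s=2,yaw=0):
    """orthorectified picture of plane zp around c, s px/mm; up=+x, left=+y when yaw 0"""
    h=size/2; wp=[]
    for a,b in [(h,h),(h,-h),(-h,-h),(-h,h)]:
        wp.append(px(d,[c[0]+a*np.cos(yaw)-b*np.sin(yaw),c[1]+a*np.sin(yaw)+b*np.cos(yaw),zp]))
    M=cv2.getPerspectiveTransform(np.float32(wp),np.float32([(0,0),(size*s,0),(size*s,size*s),(0,size*s)]))
    return cv2.warpPerspective(d['color'],M,(int(size*s),int(size*s)),flags=cv2.INTER_CUBIC)
E
python3 - <<'E'
from h import *
import pickle
np.set_printoptions(precision=1,suppress=True)
d=pickle.load(open('w1.pkl','rb')); P=cloud(d)
m=np.zeros((420,560),bool); m[45:195,185:370]=1
m&=d['z_map']>0
t=P[m]; print('table z',np.percentile(t[:,2],[5,25,50,75,95,99]))
for lo,hi in [(9.5,20),(4.5,9.5)]:
    k=m&(P[...,2]>lo)&(P[...,2]<hi)
    k=cv2.morphologyEx(k.astype(np.uint8),cv2.MORPH_OPEN,np.ones((3,3)))
    n,L,S,_=cv2.connectedComponentsWithStats(k); i=1+np.argmax(S[1:,4]); q=P[L==i]
    print(lo,S[i],'z',np.median(q[:,2]),cv2.minAreaRect(q[:,:2].astype(np.float32)), q[:,:2].mean(0))
I=rect(d,(490,-255),260,10); cv2.imwrite('pics/r1.png',I[:,:,::-1])
E
```

```text
table z [-3.1 -1.8 -1.1 -0.1 12.4 13.8]
9.5 [ 199   52   32  104 1866] z 12.976341892044928 ((473.25347900390625, -168.8000946044922), (99.82044982910156, 18.258310317993164), 9.2991943359375) [ 475.2 -168.7]
4.5 [ 216  132   54   32 1146] z 6.23340203747199 ((442.568359375, -209.6776885986328), (26.123449325561523, 53.586387634277344), 9.293701171875) [ 442.4 -207.7]
```

View pics/r1.png

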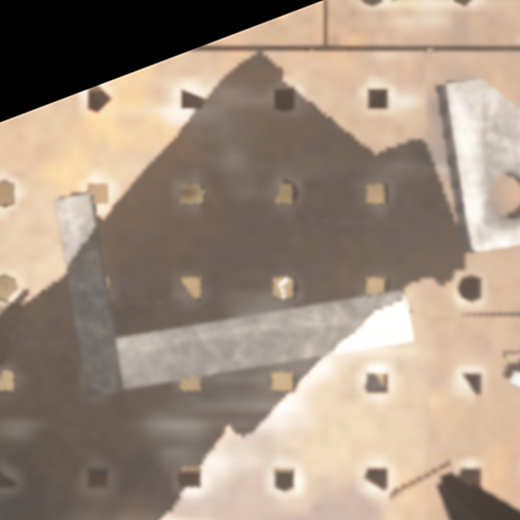

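The square's pose is measured: stock centre (473,-169), yaw 9.3°, top at z 13. Before grasping I look at the frame.

>>> jog_arm([
  [0,0,0,24,-49,0,60],
  [0,0,0,24,-49,0,60],
  [0,0,0,24,-49,0,60],
  [0,0,0,24,-49,0,60],
  [0,0,0,24,-49,0,60],
  [0,0,0,24,-49,0,60],
  [0,0,0,24,-49,0,60],
  [0,0,0,24,-49,0,60],
  [0,0,0,24,-49,0,60],
  [0,0,0,0,0,0,60],
])

```text
t: 3.98
eef_pos: [469.1, 232.9, 291.8]
tcp_rot: [-3.141, -0.0, 0.36]
ft_force: [0.1, -0.3, 0.3]
opening: 0.632
grip_force: 0.0
```

```bash
python3 - <<'E'
from h import *
import pickle
np.set_printoptions(precision=1,suppress=True)
d=shot('wrist','w2.png'); s=env.state(); print(s['t'],s['eef_pos'],s['tcp_rot'])
for t in ['frame','side_bar','frame_corner','bar_tip']:
    for r in env.recognise('wrist',t)[:2]: print(t,np.array(r['location']),round(r['score'],2),w(d,*r['location']))
pickle.dump(d,open('w2.pkl','wb'))
I=rect(d,(480,270),260,22); cv2.imwrite('pics/r2.png',I[:,:,::-1])
E
```

```text
4.025 [469.  231.4 291.8] [3.1 0.  0.4]
side_bar [296.7 183.9] 0.59 [476.7 213.   22. ]
frame_corner [176.9 102.4] 0.67 [510.2 355.5  11.6]
frame_corner [303.2 179.9] 0.21 [482.5 207.7  18.4]
bar_tip [300.1 180.1] 0.56 [480.9 210.5  16.8]
```

View pics/r2.png

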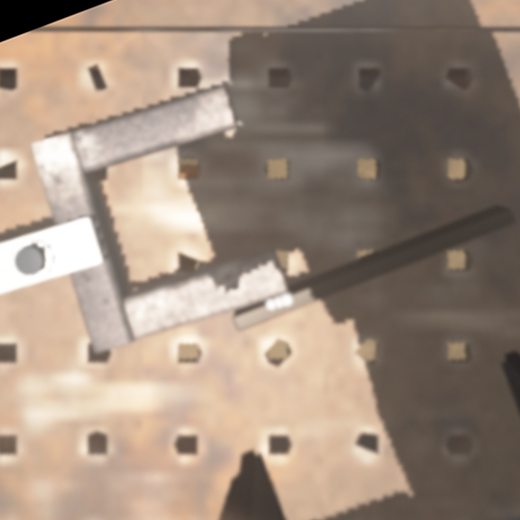

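The rectified view (2 px/mm) shows the frame with its open side to the right. Its leg ends are at (228-237,85-122) and (275-290,262-295). The weld bead is at (278,301), and the bar's inward-leaning tip is at about (510,212). I fit the frame and bar model to the depth.

```bash
cat > fit.py <<'E'
from h import *
from scipy.optimize import differential_evolution
def inr(q,x0,x1,y0,y1): return (q[:,0]>x0)&(q[:,0]<x1)&(q[:,1]>y0)&(q[:,1]<y1)
def rot(p,a): c,s=np.cos(a),np.sin(a); return np.stack([c*p[:,0]+s*p[:,1],-s*p[:,0]+c*p[:,1]],1)
def model(p,v):
    q=rot(p-v[:2],v[2])
    f=inr(q,-51,-29,-55,55)|inr(q,-51,51,-55,-33)|inr(q,-51,51,33,55)
    b=rot(q-[51,-55],v[3]); return f|inr(b,-30,120,-8,0), inr(q,-120,-10,-12,12)
def fit(P,x0):
    m=(np.abs(P[...,0]-480)<110)&(np.abs(P[...,1]-270)<130)
    p=P[m]; hi=(p[:,2]>16); ok=(p[:,2]>-8)
    p=p[ok]; hi=hi[ok]
    def cost(v):
        f,skip=model(p[:,:2],v); k=~skip; return 1-(f&hi&k).sum()/((f|hi)&k).sum()
    r=differential_evolution(cost,[(x0[0]-25,x0[0]+25),(x0[1]-25,x0[1]+25),(x0[2]-.2,x0[2]+.2),(-.2,.05)],seed=1,maxiter=120,popsize=12,tol=1e-6)
    return r.x,r.fun
E
python3 - <<'E'
from fit import *
import pickle
np.set_printoptions(precision=4,suppress=True)
d=pickle.load(open('w2.pkl','rb')); P=cloud(d)
v,c=fit(P,[490,325,-1.25]); print(v,c)
q=P[(P[...,2]>16)&(P[...,2]<28)&(np.abs(P[...,0]-480)<110)&(np.abs(P[...,1]-270)<130)]; print('top z',np.median(q[:,2]))
f=v; a=v[2]; ex=np.array([np.cos(a),np.sin(a)]); ey=np.array([-ex[1],ex[0]])
W=lambda X,Y: v[:2]+X*ex+Y*ey
print('corner',W(51,-55),'other leg end',W(51,55))
I=rect(d,(480,270),260,22)
def pp(w): return tuple(int(t) for t in (260-2*(w[1]-270),260-2*(w[0]-480)))
for L in [[(-51,-55),(51,-55),(51,-33),(-29,-33),(-29,33),(51,33),(51,55),(-51,55)]]:
    cv2.polylines(I,[np.int32([pp(W(*t)) for t in L])],True,(255,0,0),1)
b=v[3]; B=lambda s,t: W(51+s*np.cos(b)-t*np.sin(b),-55+s*np.sin(b)+t*np.cos(b))
cv2.polylines(I,[np.int32([pp(B(*t)) for t in [(-30,0),(120,0),(120,-8),(-30,-8)]])],True,(0,255,0),1)
cv2.imwrite('pics/r3.png',I[:,:,::-1])
E
```

```text
[513.8745 320.5132  -1.05    -0.0495] 0.37402581438229876
top z 21.694030824085985
corner [491.5397 248.909 ] other leg end [586.9583 303.6384]
```

View pics/r3.png

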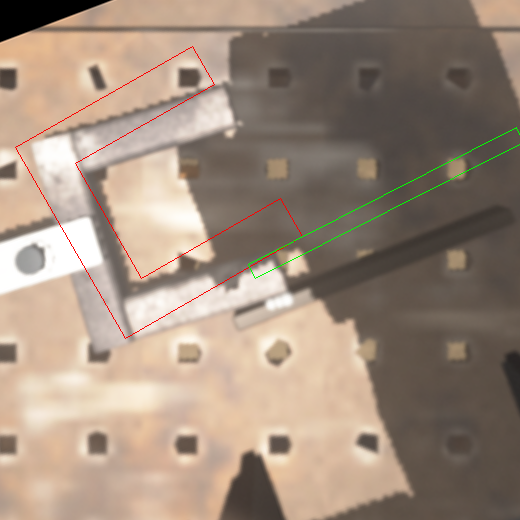

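```bash
sed -i 's/ok=(p\[:,2\]>-8)/ok=(p[:,2]>-8)\&(p[:,2]<28)/' fit.py; cat > show.py <<'E'
from fit import *
import pickle,sys
np.set_printoptions(precision=4,suppress=True)
def show(d,v,name):
    a=v[2]; ex=np.array([np.cos(a),np.sin(a)]); ey=np.array([-ex[1],ex[0]])
    W=lambda X,Y: v[:2]+X*ex+Y*ey
    print('corner',W(51,-55),'other leg end',W(51,55))
    I=rect(d,(480,270),260,22)
    def pp(w): return tuple(int(t) for t in (260-2*(w[1]-270),260-2*(w[0]-480)))
    cv2.polylines(I,[np.int32([pp(W(*t)) for t in [(-51,-55),(51,-55),(51,-33),(-29,-33),(-29,33),(51,33),(51,55),(-51,55)]])],True,(255,0,0),1)
    b=v[3]; B=lambda s,t: W(51+s*np.cos(b)-t*np.sin(b),-55+s*np.sin(b)+t*np.cos(b))
    print('tip',B(120,0))
    cv2.polylines(I,[np.int32([pp(B(*t)) for t in [(-30,0),(120,0),(120,-8),(-30,-8)]])],True,(0,255,0),1)
    cv2.imwrite(name,I[:,:,::-1])
E
python3 - <<'E'
from show import *
d=pickle.load(open('w2.pkl','rb')); P=cloud(d)
v,c=fit(P,[490,325,-1.27]); print(v,c)
show(d,v,'pics/r4.png')
E
```

```text
[500.4456 322.6102  -1.2734   0.05  ] 0.08820160366552121
corner [462.8032 257.733 ] other leg end [567.9752 289.9644]
tip [503.6538 144.9002]
```

View pics/r4.png

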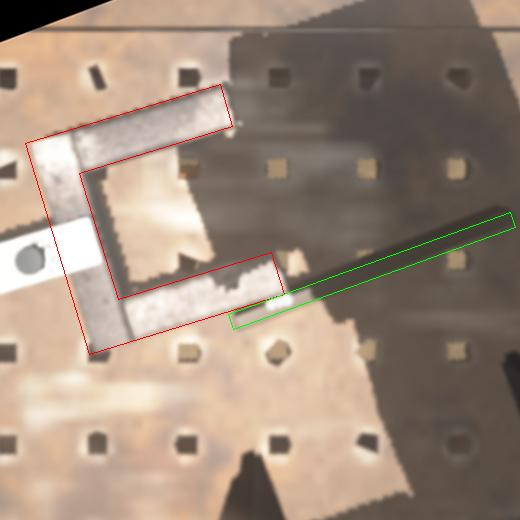

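```bash
sed -i 's/(-.2,.05)/(-.02,.2)/' fit.py
python3 - <<'E'
from show import *
d=pickle.load(open('w2.pkl','rb')); P=cloud(d)
v,c=fit(P,[500,322,-1.27]); print(v,c)
show(d,v,'pics/r4.png'); pickle.dump(v,open('frame.pkl','wb'))
sq=0.1623; g=[478.2,-168,81]
delta(g,sq)
E
```

```text
[500.4086 322.6178  -1.2786   0.0793] 0.06879677605066203
corner [462.4339 257.9345] other leg end [567.7698 289.6259]
tip [506.0055 146.1243]
now 4.225 [469.0868 229.5441 292.2313] [3.1414 0.0001 0.356 ] F [ 0.2298 -0.3804  0.3788]
turn deg [ 0.01  0.01 11.1 ] shift [-129.98  375.75  211.32] in goal axes [-55.25 393.79 211.23]
```

>>> jog_arm([
  [0,0,10.7,0,0,0,60],
  [0,0,0.4,-7,50,0,60],
  [0,0,0,-7,50,0,60],
  [0,0,0,-7,50,0,60],
  [0,0,0,-7,50,0,60],
  [0,0,0,-7,50,0,60],
  [0,0,0,-7,50,0,60],
  [0,0,0,-7,50,30,60],
  [0,0,0,-6,44,40,60],
  [0,0,0,0,0,40,60],
])

```text
t: 5.48
eef_pos: [478.7, -170.6, 181.4]
tcp_rot: [3.14, -0.001, 0.159]
ft_force: [0.3, 0.2, -0.3]
opening: 0.635
grip_force: 0.0
```

>>> jog_arm([
  [0,0,0,0,0,0,60],
  [0,0,0,0,0,0,60],
])

```text
t: 5.72
eef_pos: [479.5, -167.2, 183.6]
tcp_rot: [3.141, -0.001, 0.164]
ft_force: [-0.0, 0.2, -0.7]
opening: 0.632
grip_force: 0.0
```

```bash
python3 - <<'E'
from h import *
np.set_printoptions(precision=1,suppress=True)
d=shot('wrist','w3.png'); P=cloud(d)
m=(np.abs(P[...,0]-473)<90)&(np.abs(P[...,1]+169)<40)&(d['z_map']>0)
k=(m&(P[...,2]>9.5)&(P[...,2]<18)).astype(np.uint8); k=cv2.morphologyEx(k,cv2.MORPH_OPEN,np.ones((3,3)))
n,L,S,_=cv2.connectedComponentsWithStats(k); i=1+np.argmax(S[1:,4]); q=P[L==i]
print(S[i],np.median(q[:,2]),cv2.minAreaRect(q[:,:2].astype(np.float32)))
delta([478.2,-168,81],.1623)
E
```

```text
[ 266  155   24  123 2829] 13.000922381980615 ((473.2901306152344, -168.88101196289062), (100.17447662353516, 18.080904006958008), 9.320693016052246)
now 5.775 [ 479.7 -167.   183.9] [ 3.1 -0.   0.2] F [-0.2 -0.4 -0.8]
turn deg [ 0.1 -0.1  0.1] shift [ -1.8   0.6 102.9] in goal axes [ -1.6   0.7 102.9]
```

View pics/w3.png

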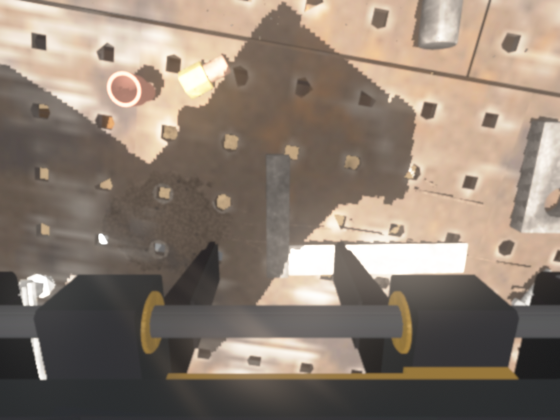

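The picture shows the stock between the fingers at (278,215). The cup at (125,88) and the gas lens at (200,78) are clear of them. I descend and grip.

>>> jog_arm([
  [0,0,0,-1.5,0.7,35,60],
  [0,0,0,0,0,35,60],
  [0,0,0,0,0,25,60],
  [0,0,0,0,0,8,60],
  [0,0,0,0,0,0,5],
  [0,0,0,0,0,0,5],
  [0,0,0,0,0,0,5],
  [0,0,0,0,0,0,5],
  [0,0,0,0,0,0,5],
])

```text
t: 6.9
eef_pos: [478.1, -167.9, 79.5]
tcp_rot: [3.141, -0.0, 0.164]
ft_force: [-0.6, -0.6, 3.0]
opening: 0.186
grip_force: 29.9
```

>>> jog_arm([
  [0,0,0,0,0,-30,5],
  [0,0,0,0,0,-45,5],
  [0,0,0,0,0,-45,5],
  [0,0,0,0,0,0,5],
])

```text
t: 7.4
eef_pos: [478.6, -168.1, 201.7]
tcp_rot: [3.139, -0.004, 0.164]
ft_force: [-0.4, 0.3, -3.6]
opening: 0.187
grip_force: 29.8
```

```bash
cat >> h.py <<'E'
import pickle
def ft(X,Y):
    v=pickle.load(open('frame.pkl','rb')); a=v[2]; ex=np.array([np.cos(a),np.sin(a)]); ey=np.array([-ex[1],ex[0]])
    return v[:2]+X*ex+Y*ey
def goal(dx,dy,z): return np.r_[ft(59.5+dx,dy),z]
YAW=.2922
def inframe():
    "TCP offset (dx,dy) from home in the frame, and force in frame axes"
    s=env.state(); v=pickle.load(open('frame.pkl','rb')); a=v[2]; R=np.array([[np.cos(a),np.sin(a)],[-np.sin(a),np.cos(a)]])
    print('t',s['t'],'off',(R@(s['eef_pos'][:2]-v[:2])-[59.5,0]).round(2),'z',s['eef_pos'][2].round(2),'yawerr',round(s['tcp_rot'][2]-YAW,4),'F frame',(R@s['ft_force'][:2]).round(1),'Fz',s['ft_force'][2].round(1),'grip',s['grip_force'],s['opening'])
E
python3 - <<'E'
from h import *
delta(goal(30,17,200),YAW)
E
```

```text
now 7.4 [ 478.59471755 -168.07801362  201.73592782] [ 3.13854591 -0.00409099  0.16414298] F [-0.36630927  0.3363644  -3.60227799]
turn deg [ 0.19 -0.22 -7.34] shift [ 129.99 -393.95    1.07] in goal axes [ 179.24 -374.11    1.74]
```

>>> jog_arm([
  [0,0,-7.3,0,0,0,5],
  [0,0,0,22.4,-46.8,0,5],
  [0,0,0,22.4,-46.8,0,5],
  [0,0,0,22.4,-46.8,0,5],
  [0,0,0,22.4,-46.8,0,5],
  [0,0,0,22.4,-46.8,0,5],
  [0,0,0,22.4,-46.8,0,5],
  [0,0,0,22.4,-46.8,0,5],
  [0,0,0,22.4,-46.8,0,5],
  [0,0,0,0,0,0,5],
])

```text
t: 8.65
eef_pos: [541.5, 245.1, 197.1]
tcp_rot: [-3.141, 0.002, 0.295]
ft_force: [-0.4, -0.2, -3.9]
opening: 0.184
grip_force: 29.8
```

>>> jog_arm([
  [0,0,0,0,0,0,5],
  [0,0,0,0,0,40,5],
  [0,0,0,0,0,0,5],
  [0,0,0,0,0,0,5],
])

```text
t: 9.15
eef_pos: [542.4, 241.6, 159.9]
tcp_rot: [3.141, -0.0, 0.29]
ft_force: [0.1, 0.2, -2.2]
opening: 0.184
grip_force: 29.8
```

```bash
python3 - <<'E'
from h import *
np.set_printoptions(precision=2,suppress=True)
inframe()
d=shot('wrist','w4.png'); 
# held stock pose: cloud points near tcp z-79.5
P=cloud(d); s=env.state(); zt=s['eef_pos'][2]-79.5
v=pickle.load(open('frame.pkl','rb'));a=v[2]; R=np.array([[np.cos(a),np.sin(a)],[-np.sin(a),np.cos(a)]])
Q=(P[...,:2]-v[:2])@R.T
m=(d['z_map']>0)&(P[...,2]>zt+9)&(P[...,2]<zt+18)&(np.abs(Q[...,0]-89)<25)&(np.abs(Q[...,1])<100)
q=np.c_[Q[m]]; print(len(q),cv2.minAreaRect(q.astype(np.float32)),np.median(P[m][:,2])-zt)
I=rect(d,(480,270),260,22); cv2.imwrite('pics/r5.png',I[:,:,::-1])
from fit import fit
print(fit(P,v[:3]))
E
```

```text
t 9.15 off [30.18 16.83] z 159.88 yawerr -0.0018 F frame [-0.1  0.1] Fz -2.2 grip 29.843278527259827 0.18375364959581766
5701 ((89.58503723144531, 12.046833038330078), (32.594390869140625, 100.37992858886719), 1.4708904027938843) 12.639921700080976
(array([500.04, 322.58,  -1.28,   0.05]), np.float64(0.12065950537097181))
```

View pics/w4.png

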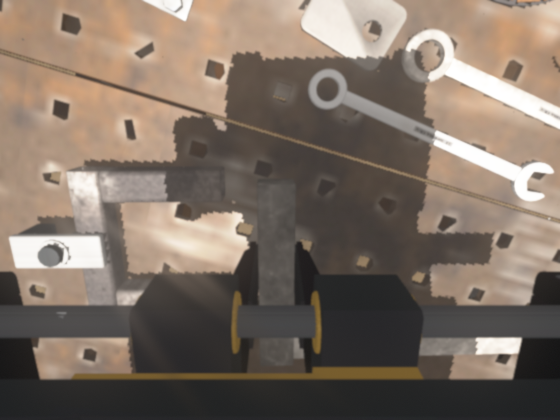

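The picture shows the held stock vertical at (277,240), parallel to and clear of the leg ends, with the far leg end at (224,183). The measured offsets match the commanded ones (dx 30, dy 17). I lower it beside the bar.

>>> jog_arm([
  [0,0,0,0,0,30,5],
  [0,0,0,0,0,30,5],
  [0,0,0,0,0,14,5],
  [0,0,0,0,0,5,5],
  [0,0,0,0,0,0,5],
  [0,0,0,0,0,0,5],
])

```text
t: 9.95
eef_pos: [542.4, 242.4, 81.1]
tcp_rot: [3.142, -0.001, 0.291]
ft_force: [-0.2, -0.2, -1.9]
opening: 0.187
grip_force: 29.8
```

```bash
python3 - <<'E'
from h import *
inframe()
E
```

```text
t 9.95 off [29.41 17.1 ] z 81.15 yawerr -0.0007 F frame [ 0.1 -0.3] Fz -1.9 grip 29.843465387821198 0.18708442969223357
```

>>> jog_arm([
  [0,0,0,0,-8,0,5],
  [0,0,0,-2,-8,0,5],
  [0,0,0,-2,-6,0,5],
  [0,0,0,0,0,0,5],
  [0,0,0,0,-3,0,5],
  [0,0,0,0,-3,0,5],
  [0,0,0,0,0,0,5],
  [0,0,0,0,0,0,5],
])

```text
t: 10.95
eef_pos: [530.4, 267.3, 80.2]
tcp_rot: [3.141, 0.0, 0.291]
ft_force: [2.0, -5.8, -1.5]
opening: 0.184
grip_force: 29.8
```

```bash
python3 - <<'E'
from h import *
inframe()
E
```

```text
t 10.95 off [ 2.14 12.8 ] z 80.18 yawerr -0.0007 F frame [6.1 0.2] Fz -1.5 grip 29.82988715171814 0.18438453877549887
```

Contact with the leg ends (6 N). I slide toward the bar.

>>> jog_arm([
  [0,0,0,-4,0,0,5],
  [0,0,0,-4,0,0,5],
  [0,0,0,0,0,0,5],
  [0,0,0,0,0,0,5],
])

```text
t: 11.45
eef_pos: [523.4, 265.2, 80.5]
tcp_rot: [3.141, -0.002, 0.292]
ft_force: [3.9, -6.1, -0.8]
opening: 0.184
grip_force: 29.9
```

```bash
python3 - <<'E'
from h import *
inframe()
E
```

```text
t 11.45 off [2.12 5.52] z 80.51 yawerr -0.0006 F frame [7. 2.] Fz -0.8 grip 29.852735996246338 0.1840891292324161
```

>>> jog_arm([
  [0,0,0,-2,0,0,5],
  [0,0,0,0,0,0,5],
  [0,0,0,0,0,0,5],
])

```text
t: 11.82
eef_pos: [521.8, 264.7, 80.5]
tcp_rot: [3.141, -0.003, 0.292]
ft_force: [5.3, -6.3, -2.0]
opening: 0.189
grip_force: 29.9
```

```bash
python3 - <<'E'
from h import *
inframe()
E
```

```text
t 11.825 off [2.14 3.83] z 80.55 yawerr -0.0006 F frame [7.6 3.3] Fz -2.0 grip 29.855717718601227 0.18873314348314316
```

>>> jog_arm([
  [0,0,0,-1.5,0,0,5],
  [0,0,0,0,0,0,5],
  [0,0,0,0,0,0,5],
])

```text
t: 12.2
eef_pos: [520.5, 264.3, 80.6]
tcp_rot: [3.141, -0.003, 0.292]
ft_force: [5.8, -4.8, -2.5]
opening: 0.188
grip_force: 29.9
```

```bash
python3 - <<'E'
from h import *
inframe()
E
```

```text
t 12.2 off [2.14 2.46] z 80.61 yawerr -0.0005 F frame [6.3 4.2] Fz -2.5 grip 29.8577481508255 0.18767773649296668
```

>>> jog_arm([
  [0,0,0,-1.5,0,0,5],
  [0,0,0,0,0,0,5],
  [0,0,0,0,0,0,5],
])

```text
t: 12.58
eef_pos: [519.1, 263.9, 80.6]
tcp_rot: [3.141, -0.003, 0.292]
ft_force: [5.7, -5.3, -2.9]
opening: 0.187
grip_force: 29.9
```

```bash
python3 - <<'E'
from h import *
inframe()
E
```

```text
t 12.575 off [2.14 1.  ] z 80.59 yawerr -0.0005 F frame [6.7 3.9] Fz -2.9 grip 29.862313270568848 0.18651842926707768
```

>>> jog_arm([
  [0,0,0,-1,0,0,5],
  [0,0,0,0,0,0,5],
  [0,0,0,0,0,0,5],
])

```text
t: 12.95
eef_pos: [518.3, 263.6, 80.6]
tcp_rot: [3.141, -0.003, 0.292]
ft_force: [6.4, -6.2, -3.5]
opening: 0.185
grip_force: 29.9
```

```bash
python3 - <<'E'
from h import *
inframe()
d=shot('top','top5.png'); e=shot('wrist','w5.png')
a=cv2.resize(d['color'][185:225,200:280],None,fx=7,fy=7,interpolation=cv2.INTER_CUBIC)
b=e['color']
cv2.imwrite('pics/c5.png',np.vstack([a,b[120:420]])[:,:,::-1])
E
```

```text
t 12.95 off [2.14 0.11] z 80.63 yawerr -0.0005 F frame [7.8 4.3] Fz -3.5 grip 29.865370988845825 0.18492399660080314
```

View pics/c5.png

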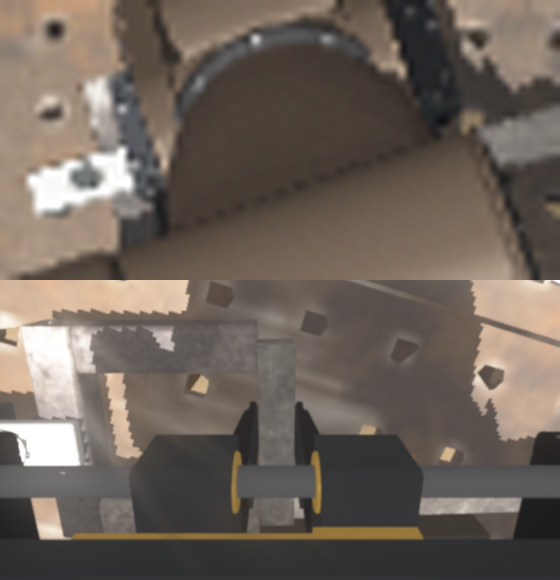

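The wrist picture shows the stock flush against the far leg end at (257,225 in the full picture). The blade is visible at (470,225), with the bar just below it at (455,247). I measure the offsets by depth.

```bash
python3 - <<'E'
from h import *
np.set_printoptions(precision=2,suppress=True)
d=shot('wrist'); P=cloud(d); inframe()
v=pickle.load(open('frame.pkl','rb'));a=v[2]; R=np.array([[np.cos(a),np.sin(a)],[-np.sin(a),np.cos(a)]])
Q=(P[...,:2]-v[:2])@R.T; X,Y=Q[...,0],Q[...,1]; Z=P[...,2]; ok=d['z_map']>0
def st(n,m,A):
    q=A[m&ok]; print(n,len(q),np.percentile(q,[1,5,50,95,99]) if len(q) else '')
st('stock Y end',(Z>10)&(Z<17)&(X>54)&(X<66)&(Y>20)&(Y<70),Y)
st('stock X',(Z>10)&(Z<16)&(X>45)&(X<80)&(Y>28)&(Y<44),X)
st('leg Y',(Z>19)&(Z<26)&(X>0)&(X<46)&(Y>20)&(Y<70),Y)
st('leg X end',(Z>19)&(Z<26)&(X>0)&(X<70)&(Y>36)&(Y<52),X)
for x in range(100,180,8):
    m=(X>x)&(X<x+8)&(Y<-20)&(Y>-90)
    st(f'bar  {x}',m&(Z>18)&(Z<27),Y); st(f' blade {x}',m&(Z>4)&(Z<11),Y)
E
```

```text
t 13.1 off [2.15 0.11] z 80.62 yawerr -0.0005 F frame [5.9 5.7] Fz -2.7 grip 29.865387082099915 0.18921925281995777
stock Y end 1375 [20.33 21.39 33.74 44.98 45.45]
stock X 1267 [52.18 53.02 60.95 69.2  69.81]
leg Y 4967 [33.87 35.05 44.93 54.04 54.73]
leg X end 4241 [ 0.53  2.7  26.09 49.54 51.68]
bar  100 0 
 blade 100 0 
bar  108 0 
 blade 108 0 
bar  116 0 
 blade 116 0 
bar  124 0 
 blade 124 0 
bar  132 58 [-56.54 -55.79 -54.27 -53.23 -52.97]
 blade 132 9 [-54.84 -54.7  -53.81 -53.71 -53.68]
bar  140 130 [-56.11 -55.57 -54.2  -53.17 -52.94]
 blade 140 299 [-54.7  -54.48 -50.99 -44.06 -43.41]
bar  148 140 [-55.93 -55.61 -54.17 -53.07 -52.66]
 blade 148 334 [-54.55 -54.25 -51.22 -44.18 -43.51]
bar  156 131 [-56.59 -55.86 -54.13 -53.15 -52.56]
 blade 156 314 [-54.48 -54.22 -51.43 -44.24 -43.86]
bar  164 131 [-56.4  -55.87 -54.12 -53.03 -52.78]
 blade 164 294 [-54.56 -54.19 -51.1  -44.51 -43.82]
bar  172 0 
 blade 172 147 [-53.44 -53.   -48.43 -44.45 -44.08]
```

>>> jog_arm([
  [0,0,0,-1,0,0,5],
  [0,0,0,0,0,0,5],
  [0,0,0,0,0,0,5],
])

```text
t: 13.48
eef_pos: [517.9, 263.5, 80.7]
tcp_rot: [3.141, -0.005, 0.292]
ft_force: [9.6, -4.1, -4.7]
opening: 0.187
grip_force: 29.8
```

```bash
cat > m.py <<'E'
from h import *
np.set_printoptions(precision=2,suppress=True)
d=shot('wrist'); P=cloud(d); inframe()
v=pickle.load(open('frame.pkl','rb'));a=v[2]; R=np.array([[np.cos(a),np.sin(a)],[-np.sin(a),np.cos(a)]])
Q=(P[...,:2]-v[:2])@R.T; X,Y=Q[...,0],Q[...,1]; Z=P[...,2]; ok=d['z_map']>0
m=ok&(X>134)&(X<170)&(Y<-20)&(Y>-90)
b=m&(Z>18)&(Z<27); k=m&(Z>4)&(Z<11)
xs=np.arange(134,170,4); e=[np.percentile(Y[b&(X>x)&(X<x+4)],97) for x in xs]
print('bar edge fit',np.polyfit(xs+2-152,e,1)); e=[np.percentile(Y[k&(X>x)&(X<x+4)],97) for x in xs[2:]]
print('blade inner edge fit',np.polyfit(xs[2:]+2-152,e,1))
m=ok&(Z>10)&(Z<17)&(X>54)&(X<66)&(Y>20)&(Y<70); print('stock end',np.percentile(Y[m],98.5))
E
python3 m.py
```

```text
t 13.525 off [ 2.16 -0.29] z 80.68 yawerr -0.0006 F frame [7.2 8.2] Fz -4.6 grip 29.847849011421204 0.18988215065763045
bar edge fit [  0.01 -53.39]
blade inner edge fit [ -0.02 -44.21]
stock end 45.19058043541364
```

The bar is now hard against the blade: a 1 mm command gave only 0.4 mm of motion while the side force rose to 8 N. The force on the leg ends is about 7 N, and both offsets are within tolerance. I hand in.

```bash
python3 -c "
from cell import env
print(env.job_done())"
```

```text
the job is handed in; nothing more can be done
None
```

I handed the job in at 13.5 s with the square still gripped (30 N) and pressed into the corner at about 7 N on the leg ends and 8 N on the bar; I measured the bar within about 0.02 rad of square, and the judge returned no verdict.

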